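# Wedge the rocking tool chest steady

### The arm

A 6-joint arm with a two-finger parallel gripper is mounted at the origin on the work surface. World frame = base frame: x ahead of the robot, y to its left, z up, the work surface at z = 0. Lengths are in mm, angles in rad, forces in N, time in s.
With the tool pointing down it reaches from about 275 to 825 mm from the base axis. Payload 5.2 kg.
Tool frame: the origin (TCP) lies at the very end of the fingers, on their centre line; the grasp point (between the pads) lies 19 mm behind it; z points along the fingers, y is the direction in which the jaws open and shut (so a half turn about z gives the same grasp; the last joint's range is limited). The gripper opens to 93 mm and grips with 3 to 60 N. Pads are 15 mm wide; open, the fingers measure 128 mm over their backs; the gripper's body (75 mm by 188 mm) begins 65 mm behind the grasp point.
Start: joints at [1.013, 0.259, 1.535, -0, 1.348, -0.203], TCP at [191.05, 515.756, 184.253] pointing down, gripper open.
Joint ranges: [-3.14, 3.14], [-0.91, 2.08], [0.19, 2.58], [-1.22, 4.36], [0.22, 2.71], [-3.12, 3.12]. Speed limits (rad/s): [2.57, 2.57, 3.14, 3.14, 3.14, 3.14].

### API

Orientations are given as [roll, pitch, yaw] about the fixed x, y, z axes, in that order (R = Rz(yaw) Ry(pitch) Rx(roll)).
In Python, from bench import robot gives the robot as it stands. The module is installed in compiled form; this text tells all that it offers. Calls block until the motion is done:
- robot.move_ptp(position, orientation): joint-space move of the TCP to a pose.
- robot.move_linear(position, ori=None, speed=150, f_stop=None): straight line of the TCP; ori=None keeps the orientation; speed is the mean speed in mm/s. With f_stop (N) it stops when the force on the tool has changed by that much, and returns True; else False.
- robot.move_j(angles): joint-space move.
- robot.move_gripper(opening): opening from 0.0 (shut) to 1.0 (fully open); the grip force is fixed at half the most; returns when the fingers have stopped.
- robot.sleep(seconds).
- robot.inverse_kinematics(position, orientation): joint angles nearest the present ones, or None.
- robot.get_image(name): name is "side" or "top" or "wrist"; returns a dict with "img" (480x640x3 uint8, blue, green, red), "fovy" (degrees; the focal length in pixels is half the picture's height over the tangent of half this angle, whatever the lens; pixels are square), "cx", "cy" (the principal point, pixels), "eye" and "orientation" of the camera in the world. Camera axes: x right, y down, z forward; pixel columns grow to the right and rows downward; lengths in mm; the calibration is good to about 2 mm. A picture is of the moment at which its call begins. There is no depth.
A pose or a line that the arm cannot do raises robot.MotionError and nothing moves.
- robot.hand_in(): hands the job in, once; it reports no verdict.
Readings, each from a call of its own:
- robot.current_t(): time.
- robot.current_qpos(): joint angles.
- robot.current_joint_vel(): joint speeds.
- robot.current_joint_efforts(): joint torques, N m.
- robot.current_tcp_pos(): TCP position.
- robot.current_eef_rot(): TCP orientation.
- robot.current_contact_force(): force on the tool from outside, world axes, zero at the start.
- robot.current_ft_torque(): the same for the moment, N m.
- robot.current_gripper_width(): opening from 0.0 (shut) to 1.0 (fully open).
Only numpy, scipy, OpenCV 4.12 (cv2) and the standard library are available. Lean on these libraries where they do the work, as an engineer would, in place of code of your own. Each camera call takes 0.05 s, during which the arm holds its last target.

### The job

The grey tool chest rocks because one foot is too short: the one at the left end of its drawer front, as the robot sees it, beside the wooden wedge. With the fingertips, and without gripping or lifting anything, push the wedge along the table under that foot until it is snug but does not jack the chest up, then press down firmly for about a second on the top of the chest above that foot to prove that it no longer rocks (push the wedge a little further and press again if it does). Leave the wedge in place and the chest steady and level, do not shove the chest or the other things about, and take the hand away.

Things in the scene. Friction and masses are not known exactly. Their poses are not given: they have to be found in the camera images.
- chest: grey steel tool chest, 220 mm (x) by 280 mm (y), about 3 kg, loose on four domed rubber feet (24 mm across, centres 95 mm in x and 125 mm in y from the middle). Top 100 mm and bottom plate 30 mm above the origin, which lies at table level under its middle. -x is the drawer front, +y the side where the wedge lies. Three feet stand on the table; the one at the -x +y corner is short.
- short_foot (a point): axis of the short foot at the chest's bottom plate, 30 mm above the table, 15 mm in from both sides of the chest; axes as chest. This foot hovers 5 to 9.5 mm above the table, differently each time. The wedge goes under it along the chest's -y. Once the wedge bears on it, the push needed rises by 2 N or more; pushed on, it lifts the corner.
- press_point (a point): point on the chest's flat top straight above the short foot, 100 mm above the table, 15 mm in from both edges. A downward press of 3 to 6 N here makes the unwedged chest rock until the short foot hits the table; let go, it rocks back. For the test keep 8 to 15 N up for about a second (a hand that stops at a force may ease off: press on until it stays).
- wedge: plain hardwood wedge flat on the table, 120 mm long, 50 mm wide, about 90 g; origin at the centre of its underside. Its x runs from the thick back (26 mm high, x = -60 mm) to the thin edge (2 mm high, x = +60 mm); the top slopes evenly: 5 mm of travel gives 1 mm of height. Starts 25 to 85 mm short of the short foot, thin edge towards it, up to 15 mm and 0.15 rad out of line.
- wedge_back (a point): centre of the wedge's upright back face (50 mm wide, 26 mm high), 13 mm above the table: the face to push on; axes as wedge. It slides under a push of about 0.6 N and stays by friction when let go. When the wedge is snug, this face is still more than 60 mm outside the chest's side.
- jar: closed glass jar with a steel lid, 60 mm across, 85 mm tall; origin at the centre of its underside. Bystander: leave it where it is.
- offcut: flat-topped softwood off-cut, a plain block 90 x 45 x 30 mm (not the wedge); origin at the centre of its underside. Bystander: leave it where it is.
- socket: upright steel wrench socket, 28 mm across, 40 mm tall; origin at the centre of its underside. Bystander: leave it where it is.
- tape: black tape measure standing on edge, 66 x 32 x 62 mm; origin at the centre of its underside. Bystander: leave it where it is.
- screwdriver: screwdriver lying flat, handle to its -x; origin on the table under it. Bystander: leave it where it is.
- hammer: small hammer lying flat, handle to its -x; origin on the table under it. Bystander: leave it where it is.
- can: spray can, 60 mm across, 150 mm tall; origin at the centre of its underside. Bystander: leave it where it is.
Things that resemble listed ones, but are neither listed nor needed, are in the scene too. Leave any black or red look-alike of the wedge alone.

How it is judged:
By the outcome, as a careful person would: the job done as asked, in the order asked, and still so for the second after the job is handed in, with the robot touching nothing.
It also fails if it takes over 48 s, if anything falls off the work surface, if the arm or the gripper's body presses on something with over 40 N, if the wrist force passes 120 N, or if a joint passes its speed limit or range.

## Working session

There is one attempt and no reset: what is moved stays moved. The work goes in short steps, each a Python script; the robot and the scene stay as the last script left them, time stands still between calls to the robot, and variables do not carry over. Pictures are saved under pics/ and viewed, and the job is handed in when it is done.

```bash
mkdir -p pics; ls; python3 - <<'E'
from bench import robot
import cv2
for n in ("side","top","wrist"):
    d=robot.get_image(n); cv2.imwrite(f"pics/{n}0.png",d["img"])
    print(n,d["fovy"],d["cx"],d["cy"],d["eye"],d["orientation"])
print(robot.current_t(),robot.current_eef_rot(),robot.current_gripper_width(),robot.current_contact_force())
E
```

```text
pics
side 44.068860788558126 311.3576979940291 247.1568349241409 [-253.1125911  -975.39130045  865.81119003] [-2.11475772  0.01483786 -0.6869812 ]
top 53.20488401674179 323.2678516352072 242.25804143977112 [ 440.33151755   -3.93408716 1281.74084336] [-3.06296241 -0.02223185 -1.57135453]
wrist 63.470575110617396 319.79004609624366 239.40659027557615 [127.9577242  539.31526623 383.9747917 ] [2.89666123 0.00305944 1.21576159]
0.15 [-3.14022165e+00 -2.86008491e-04  2.78678810e+00] 0.9995749827920286 [ 0.46734027  1.04832125 -0.02965384]
```

View pics/top0.png

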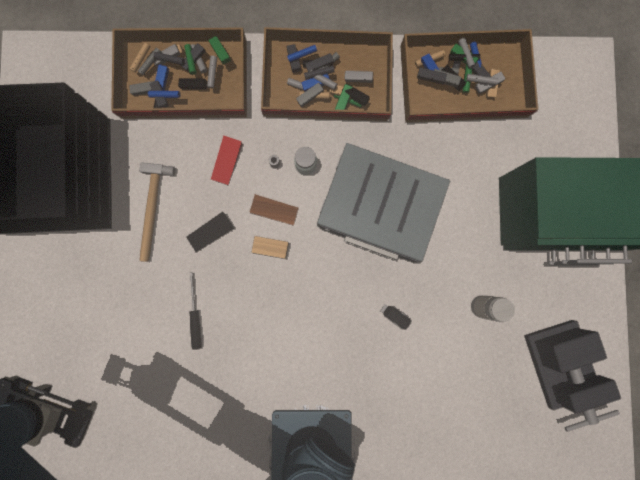

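View pics/side0.png

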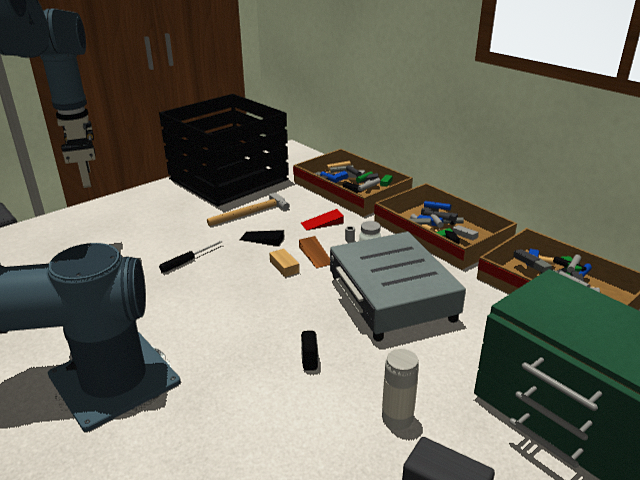

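View pics/wrist0.png

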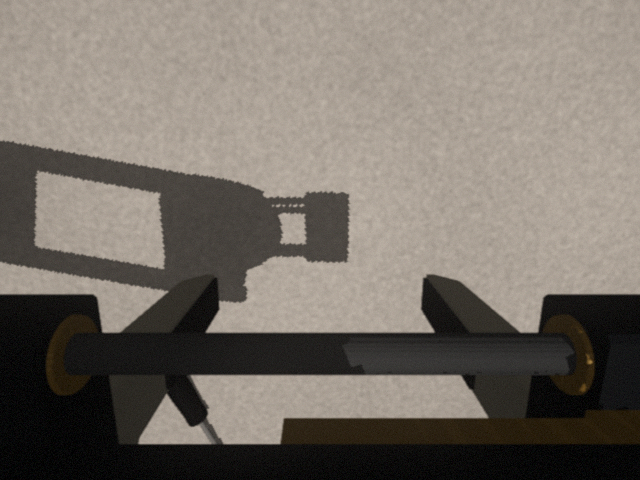

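The top view shows the brown wedge at about (274,209), with its back at the left near (254,201). The chest corners are at about (348,146), (448,181), (418,262) and (319,226). The off-cut is at (270,247), the socket at (274,160), the jar at (305,160), and the red and black look-alikes at (227,160) and (211,232). I'll measure the wedge and chest next.

```bash
cat > h.py <<'E'
import numpy as np, cv2
from scipy.spatial.transform import Rotation as R
def ray(d,px):
    f=240/np.tan(np.radians(d["fovy"])/2)
    px=np.atleast_2d(px).astype(float)
    v=np.c_[(px[:,0]-d["cx"])/f,(px[:,1]-d["cy"])/f,np.ones(len(px))]
    return np.array(d["eye"]),v@R.from_euler("xyz",d["orientation"]).as_matrix().T
def onz(d,px,z):
    e,v=ray(d,px); z=np.broadcast_to(z,len(v))
    return e+v*((z-e[2])/v[:,2])[:,None]
def proj(d,P):
    f=240/np.tan(np.radians(d["fovy"])/2)
    c=(np.atleast_2d(P)-d["eye"])@R.from_euler("xyz",d["orientation"]).as_matrix()
    return c[:,:2]/c[:,2:]*f+[d["cx"],d["cy"]]
E
python3 - <<'E'
from h import *
from bench import robot
d=robot.get_image("top"); im=d["img"]
hsv=cv2.cvtColor(im,cv2.COLOR_BGR2HSV)
for n,p in dict(wedge=(274,209),off=(270,247),chest=(340,200),table=(300,300),top=(430,210)).items(): print(n,hsv[p[1],p[0]],im[p[1],p[0]])
c=im[120:290,200:470]; cv2.imwrite("pics/topc.png",cv2.resize(c,None,fx=2.9,fy=2.9,interpolation=cv2.INTER_CUBIC))
E
```

```text
wedge [ 11  97 116] [ 72  88 116]
off [ 14  92 175] [112 142 175]
chest [ 53   8 122] [118 122 119]
table [ 14  28 183] [163 172 183]
top [ 53   9 117] [113 117 114]
```

View pics/topc.png

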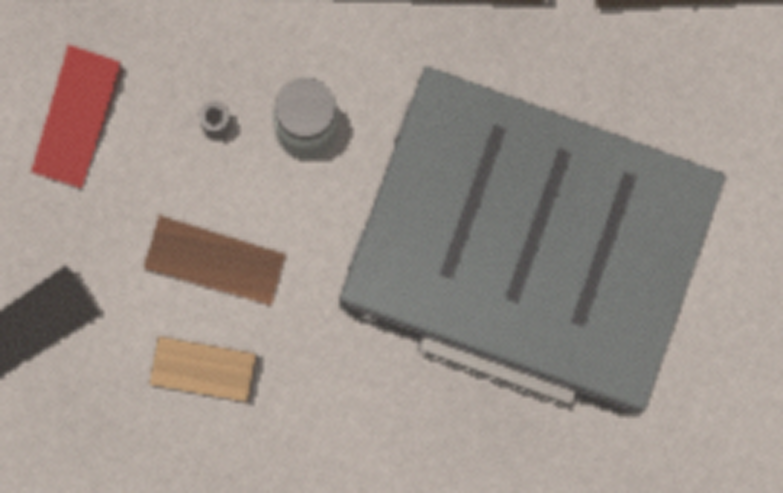

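The crop shows no shadow past the wedge's right end, so the thin edge is on the right, facing the chest's lower-left corner. Next I'll get the metric poses.

```bash
cat > meas.py <<'E'
from h import *
def wedge_mask(im,roi):
    hsv=cv2.cvtColor(im,cv2.COLOR_BGR2HSV)
    m=((hsv[...,0]>4)&(hsv[...,0]<16)&(hsv[...,1]>65)&(hsv[...,2]>60)&(hsv[...,2]<145)).astype(np.uint8)*255
    k=np.zeros_like(m); x0,y0,x1,y1=roi; k[y0:y1,x0:x1]=255
    return cv2.morphologyEx(m&k,cv2.MORPH_CLOSE,np.ones((3,3)))
def big(m):
    c,_=cv2.findContours(m,cv2.RETR_EXTERNAL,cv2.CHAIN_APPROX_NONE); return max(c,key=cv2.contourArea)
def chest_mask(im,roi):
    hsv=cv2.cvtColor(im,cv2.COLOR_BGR2HSV)
    m=((hsv[...,1]<28)&(hsv[...,0]>30)&(hsv[...,0]<110)&(hsv[...,2]>88)&(hsv[...,2]<150)).astype(np.uint8)*255
    k=np.zeros_like(m); x0,y0,x1,y1=roi; k[y0:y1,x0:x1]=255
    return cv2.morphologyEx(cv2.morphologyEx(m&k,cv2.MORPH_CLOSE,np.ones((9,9))),cv2.MORPH_OPEN,np.ones((7,7)))
E
python3 - <<'E'
from meas import *
from bench import robot
print(robot.current_t())
d=robot.get_image("top"); im=d["img"].copy()
w=big(wedge_mask(im,(230,180,315,236))); c=big(chest_mask(im,(310,130,460,275)))
for n,cc in(("w",w),("c",c)):
    r=cv2.minAreaRect(cc); b=cv2.boxPoints(r); print(n,r,cv2.contourArea(cc))
    zz=100 if n=="c" else np.where(b[:,0]<274,26,2)
    P=onz(d,b,zz); print(np.c_[b,P].round(1)); e=np.roll(P,-1,0)-P; print(np.linalg.norm(e[:,:2],axis=1),np.arctan2(e[:,1],e[:,0]),P.mean(0))
    cv2.drawContours(im,[b.round().astype(int)],0,(0,255,0),1)
    cv2.drawContours(im,[cc],0,(0,0,255),1)
cv2.imwrite("pics/det0.png",cv2.resize(im[120:290,200:470],None,fx=2.9,fy=2.9,interpolation=cv2.INTER_NEAREST))
E
```

```text
0.2
w ((273.57342529296875, 209.4220428466797), (45.40096664428711, 18.6776123046875), 16.699243545532227) 774.5
[[249.1 211.8 619.4 163.3  26. ]
 [254.5 194.  667.1 149.7  26. ]
 [298.  207.  636.3  35.5   2. ]
 [292.6 224.9 587.8  49.7   2. ]]
[ 49.57667924 118.22846946  50.51421399 117.82825221] [-0.27750675 -1.83407893  2.85635303  1.29961763] [627.64354496  99.56128646  14.        ]
c ((383.4504699707031, 201.5439910888672), (110.755126953125, 85.72816467285156), 19.77607536315918) 9068.0
[[ 316.8  223.1  581.   -14.3  100. ]
 [ 345.8  142.5  785.6  -87.3  100. ]
 [ 450.1  179.9  691.  -349.3  100. ]
 [ 421.1  260.6  488.1 -272.6  100. ]]
[217.18542687 278.5782269  216.92313942 274.49987339] [-0.34248316 -1.91709553  2.78031194  1.22553556] [ 636.43127156 -180.88002334  100.        ]
```

View pics/det0.png

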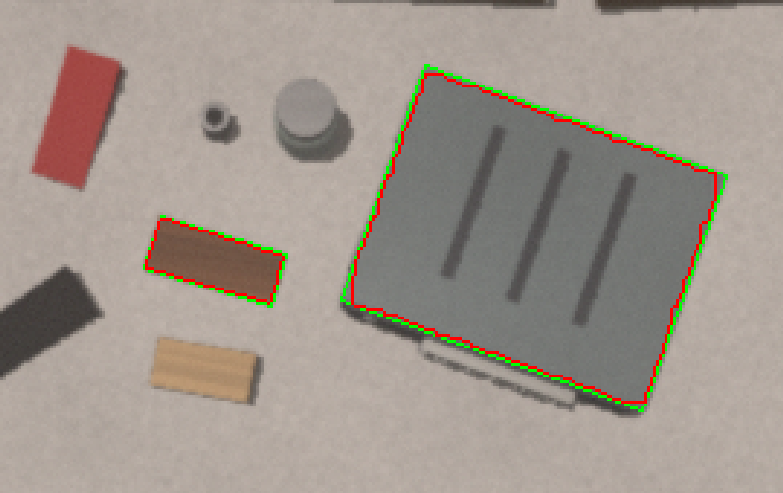

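```bash
cat > geo.py <<'E'
import numpy as np
cy=-0.344; C=np.array([636.4,-180.9])
X=np.array([np.cos(cy),np.sin(cy)]); Y=np.array([-np.sin(cy),np.cos(cy)])
F=C-95*X+125*Y       # short foot
wy=-1.838; W=np.array([627.6,99.6]); H=np.array([np.cos(wy),np.sin(wy)]); B=W-60*H
py=cy-np.pi/2
def loc(p): d=np.asarray(p)[:2]-F; return d@X,d@Y
E
python3 - <<'E'
from geo import *; from h import *
from bench import robot
d=robot.get_image("top")
print("jar,socket,black,off",onz(d,[(305,158)],85)[0],onz(d,[(273,159)],40)[0],onz(d,[(234,222)],20)[0],onz(d,[(285,238)],30)[0])
print("foot",F,"back",B,loc(B),loc(W), "jar", loc(onz(d,[(305,158)],85)[0]))
for p,yaw in((np.r_[B-30*H,150],wy),(np.r_[B-30*H,150],wy+np.pi)):
    print(yaw,robot.inverse_kinematics(list(p),[np.pi,0,yaw]))
f=[]
for i in range(20): f.append(robot.current_contact_force()); robot.sleep(0.02)
print(np.mean(f,0),np.std(f,0),robot.current_t())
E
```

```text
jar,socket,black,off [749.1435718   15.67052433  85.        ] [757.64494137 100.50018411  40.        ] [593.113052   203.61084091  20.        ] [550.03073734  68.38016249  30.        ]
foot [589.12267713 -31.18408654] back [643.44212274 157.47077974] (np.float64(-12.487836632639707), np.float64(195.92170547843168)) (np.float64(-7.884584887933964), np.float64(136.09854881335036)) jar (np.float64(134.8438070408741), np.float64(98.07746425550133))
-1.838 [ 0.11445117  0.50949562  1.24496034  0.          1.38713669 -2.75993781]
1.303592653589793 [ 1.14451166e-01  5.09495620e-01  1.24496034e+00 -4.44089210e-16
  1.38713669e+00  3.81654839e-01]
[-0.06264767 -0.04556998  0.00300691] [0.51820447 0.3708919  0.37624339] 0.6333
```

```bash
python3 - <<'E'
from geo import *; from h import *
from bench import robot
o=[np.pi,0,wy+np.pi]
robot.move_gripper(0.0); print(robot.current_gripper_width())
p=B-35*H
robot.move_ptp([*p,150],o)
robot.move_linear([*p,11],o,speed=120)
print(robot.current_t(),robot.current_tcp_pos(),robot.current_contact_force())
for n in("top","side"):
    d=robot.get_image(n); im=d["img"]
    if n=="top": im=im[120:290,200:470]
    else: im=im[180:350,200:470]
    cv2.imwrite(f"pics/{n}1.png",cv2.resize(im,None,fx=2.9,fy=2.9))
E
```

```text
0.006956149388463634
5.425 [653.47367136 191.34753672  12.02540711] [-0.08575068 -0.20538467 -0.41699331]
```

View pics/top1.png

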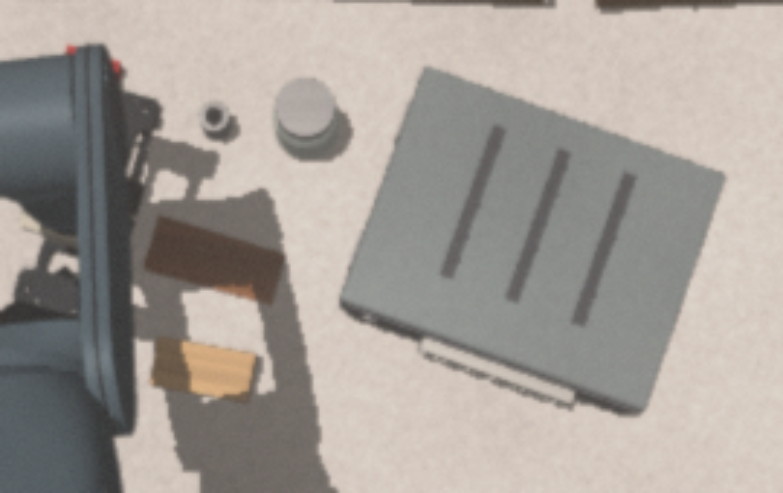

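View pics/side1.png

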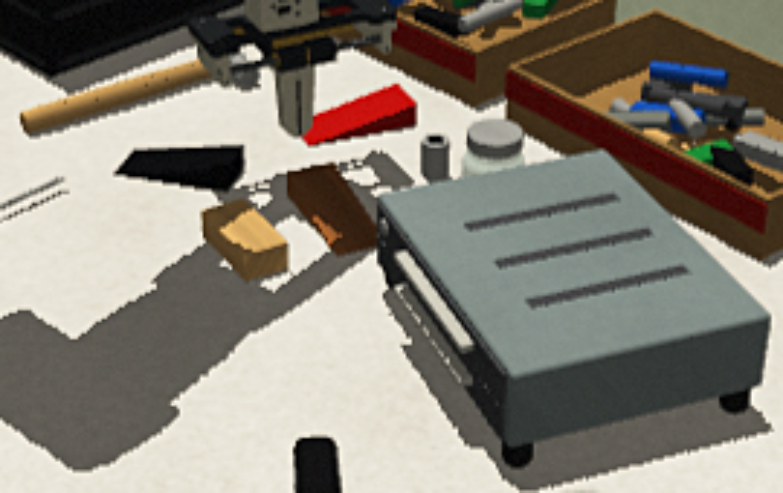

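The hand is down behind the wedge and clear of the jar, socket and look-alikes. In the top crop the wedge is unmoved at (215,258). Now I'll make the first push, along the wedge's own heading.

```bash
python3 - <<'E'
from geo import *; from h import *
from bench import robot
o=[np.pi,0,wy+np.pi]
robot.move_linear([*(B-12*H),11],o,speed=60,f_stop=5)
print(robot.current_tcp_pos())
print(robot.move_linear([*(B+60*H),11],o,speed=45,f_stop=6))
f=[robot.current_contact_force() for i in range(5)]
print(robot.current_t(),robot.current_tcp_pos(),np.mean(f,0),loc(robot.current_tcp_pos()))
# back off 6 mm
robot.move_linear([*(B+54*H),11],o,speed=40)
d=robot.get_image("top"); im=d["img"]
cv2.imwrite(f"pics/top2.png",cv2.resize(im[120:290,200:470],None,fx=2.9,fy=2.9))
d=robot.get_image("side"); im=d["img"]
cv2.imwrite(f"pics/side2.png",cv2.resize(im[180:350,200:470],None,fx=2.9,fy=2.9))
E
```

```text
[646.65638593 168.53671797  11.12492194]
False
7.8083 [627.61311322  99.86076002  10.97302758] [-0.86710667 -0.3437468  -0.31817858] (np.float64(-7.960182660318425), np.float64(136.348454233206))
```

View pics/top2.png

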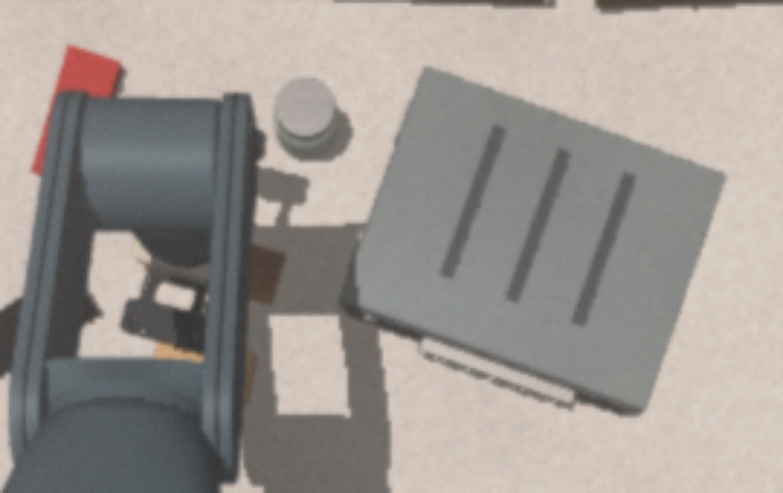

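View pics/side2.png

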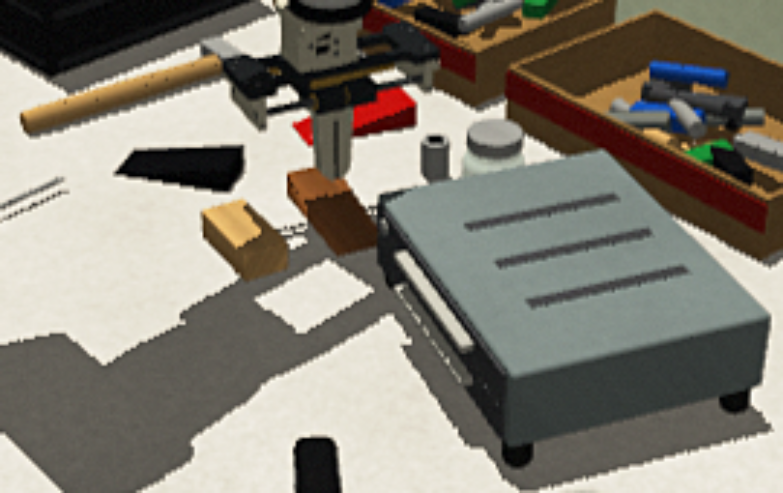

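The wedge did not move: its thin end is still at about (284,258) in the top crop, although the TCP should now be 65 mm further on. I'll check by projecting the TCP into the pictures.

```bash
python3 - <<'E'
from geo import *; from h import *
from bench import robot
p=robot.current_tcp_pos(); print(p,robot.current_qpos(),robot.current_eef_rot(),robot.current_contact_force())
d=robot.get_image("side"); im=d["img"].copy()
P=[p,p+[0,0,84], [*W,0],[*B,0],[*B,26],[*(W+60*H),2],[*F,0],[*F,100]]
q=proj(d,P); print(q.round(1))
for i,u in enumerate(q): cv2.circle(im,tuple(u.round().astype(int)),2,(0,255,255) if i<2 else (255,255,0),-1)
x,y=230,170
cv2.imwrite("pics/side3.png",cv2.resize(im[y:y+140,x:x+180],None,fx=4.2,fy=4.2))
E
```

```text
[629.18424939 105.58576925  10.98478957] [-8.27224178e-03  5.65160602e-01  1.51653138e+00 -3.75369525e-05
  1.05987474e+00  2.58582453e-01] [3.14155921e+00 2.50247492e-05 1.30395999e+00] [-0.26991146  0.07459994 -0.08519024]
[[314.7 250.5]
 [314.3 223.9]
 [315.7 255. ]
 [307.  244.9]
 [306.8 237. ]
 [325.  265. ]
 [336.6 280.4]
 [336.9 247.3]]
```

View pics/side3.png

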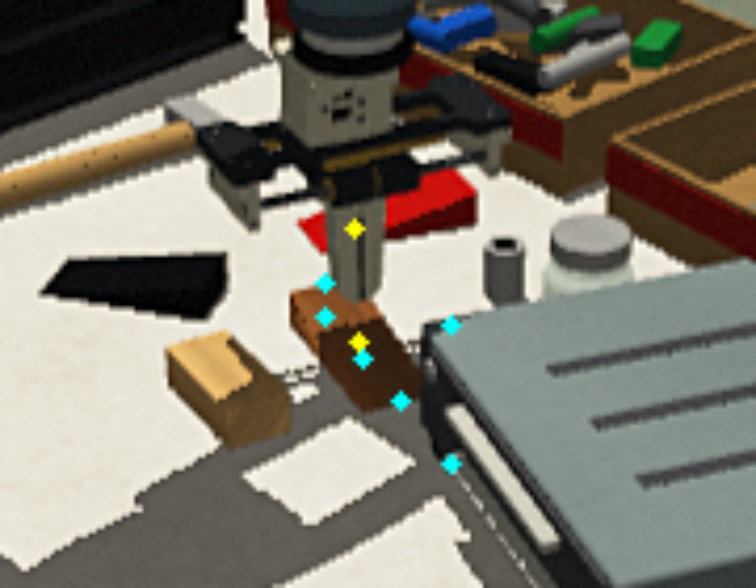

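```bash
python3 - <<'E'
from geo import *; from h import *
from bench import robot
d=robot.get_image("side"); im=d["img"].copy()
print("start tcp", proj(d,[[191.05,515.756,184.253],[191.05,515.756,184.25+84]]), "pose1",proj(d,[[653.5,191.35,12],[653.5,191.35,96]]))
w=robot.get_image("wrist"); cv2.imwrite("pics/wrist3.png",w["img"])
print(w["eye"],w["orientation"], proj(w,[robot.current_tcp_pos(),[*B,26],[*(W+60*H),2]]))
s=cv2.imread("pics/side0.png")
p1=cv2.imread("pics/side0.png")[60:240,0:160]; cv2.imwrite("pics/s0c.png",cv2.resize(p1,None,fx=3.3,fy=3.3))
E
```

```text
start tcp [[ 89.8119554  190.40479362]
 [ 83.08499333 161.15653655]] pose1 [[302.20846328 235.53603965]
 [301.52470493 209.59813003]]
[646.54244114 170.42788257 211.40788084] [ 2.89490126e+00  9.42503151e-05 -2.67355490e-01] [[320.61163443 269.53188882]
 [320.74475073 170.79637325]
 [320.56544721 368.10369417]]
```

View pics/wrist3.png

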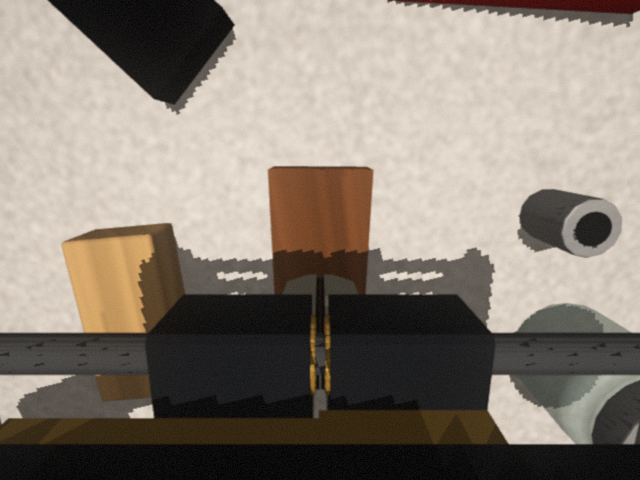

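View pics/s0c.png

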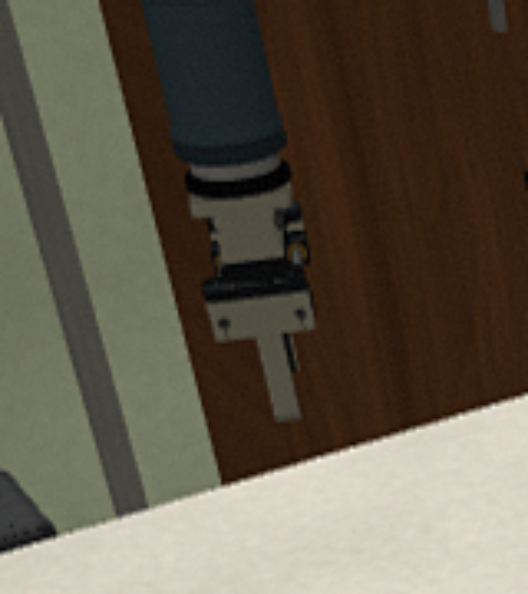

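The wrist view shows the wedge exactly where I measured it, back edge at (269–372, 167), with the hand hovering over it. In the side view the fingertip ends near (315.7,241), while the reported TCP projects to (314.7,250.5), and the first pose had a similar gap of about 11 px. So the real fingertips seem to be about 30 mm short of the stated TCP. I'll find the tip height by touching the bare table behind the wedge.

```bash
python3 - <<'E'
from geo import *; from h import *
from bench import robot
o=[np.pi,0,wy+np.pi]
p=robot.current_tcp_pos()
robot.move_linear([p[0],p[1],50],o,speed=120)
robot.move_linear([*(B-40*H),50],o,speed=120)
robot.move_linear([*(B-40*H),13],o,speed=120)
print(robot.current_tcp_pos())
try:
    s=robot.move_linear([*(B-40*H),-40],o,speed=25,f_stop=3)
except robot.MotionError as e: print("ME",e); s=None
f=[robot.current_contact_force() for i in range(8)]
print(s,robot.current_t(),robot.current_tcp_pos(),np.mean(f,0))
E
```

```text
[653.75594072 195.46416944  12.73264377]
True 11.8833 [653.99011511 196.02738378 -34.03556552] [-0.54073115 -0.12441698  4.8690981 ]
```

The table touch came at a reported TCP z of −34 mm, so the fingertips end 34 mm before the nominal TCP. I'll check how high the gripper body sits above the tips, and any sideways offset, before pushing near the jar and chest.

```bash
python3 - <<'E'
from geo import *; from h import *
from bench import robot
p=robot.current_tcp_pos().copy()
robot.move_linear([*(B-40*H),-26],None,speed=40)
p=robot.current_tcp_pos().copy(); t=p+[0,0,34]; print(p,robot.current_t())
d=robot.get_image("side"); im=d["img"].copy()
Xt=H; Yt=np.array([-H[1],H[0]])
P=[t,t+[0,0,50],t+[0,0,84]]+[[*(t[:2]+s*17.5*Yt-7.5*-H*1),t[2]] for s in(-1,1)]
q=proj(d,P); print(q.round(1))
x,y=220,140
im=cv2.resize(im[y:y+140,x:x+180],None,fx=4.2,fy=4.2)
for i,u in enumerate(q): cv2.circle(im,tuple(((u-[x,y]+.5)*4.2).round().astype(int)),3,(0,255,255) if i<3 else (255,255,0),-1)
cv2.imwrite("pics/side4.png",im)
w=robot.get_image("wrist"); im=w["img"].copy()
for u in proj(w,[t]+[[*(t[:2]+a*17.5*Yt+b*7.5*H),t[2]] for a in(-1,1) for b in (-1,1)]): cv2.circle(im,tuple(u.round().astype(int)),3,(0,255,255),-1)
cv2.imwrite("pics/wrist4.png",im)
E
```

```text
[654.18037109 196.0666118  -25.78455317] 12.2583
[[301.4 236. ]
 [301.  220.8]
 [300.7 210.1]
 [296.8 238.5]
 [308.  235.8]]
```

View pics/side4.png

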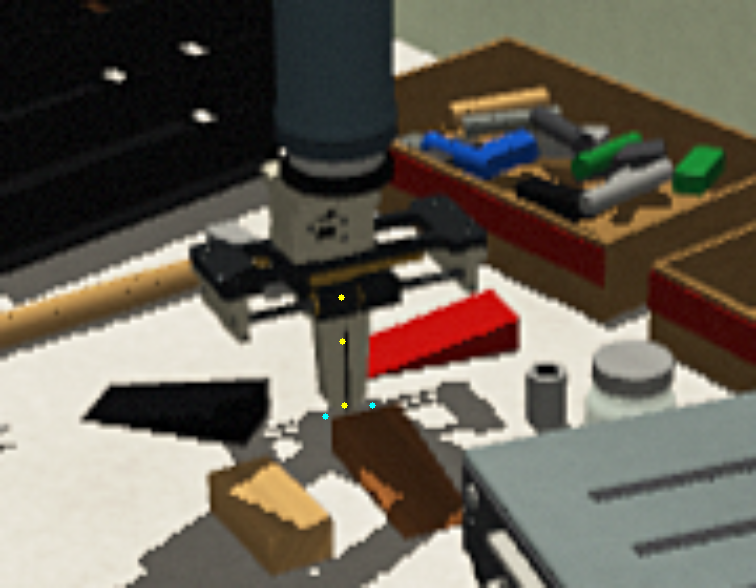

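View pics/wrist4.png

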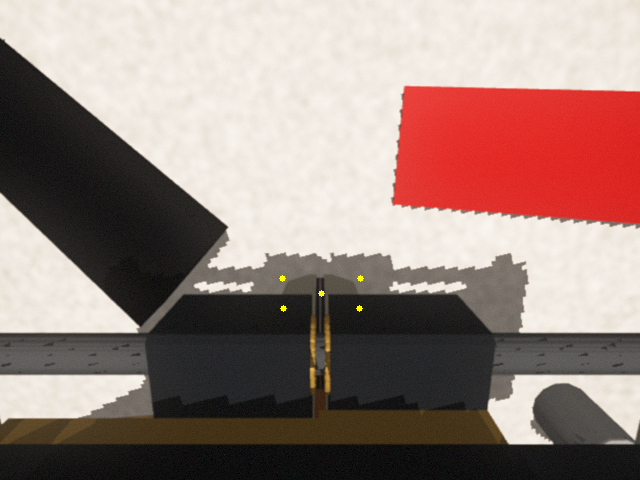

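With the 34 mm correction, the projected tip lands on the seen fingertip: (344,405) in the side crop, and (321,293) in the wrist view. The body bottom is about 70–80 mm above the tips, and the path leaves about 11 mm sideways to the jar. Pushing again at tip height 12 mm.

```bash
cat >> geo.py <<'E'
OFF=34.0
def P3(xy,tipz): return [float(xy[0]),float(xy[1]),tipz-OFF]
E
python3 - <<'E'
from geo import *; from h import *
from bench import robot
o=[np.pi,0,wy+np.pi]
s0=robot.move_linear(P3(B-12*H,12),o,speed=80,f_stop=6)
s=robot.move_linear(P3(B+55*H,12),o,speed=45,f_stop=6)
f=[robot.current_contact_force() for i in range(6)]
print(s0,s,robot.current_t(),robot.current_tcp_pos(),np.mean(f,0),loc(robot.current_tcp_pos()))
d=robot.get_image("side"); im=d["img"]; x,y=220,160
cv2.imwrite("pics/side5.png",cv2.resize(im[y:y+140,x:x+180],None,fx=4.2,fy=4.2))
w=robot.get_image("wrist"); cv2.imwrite("pics/wrist5.png",w["img"])
d=robot.get_image("top"); cv2.imwrite(f"pics/top5.png",cv2.resize(d["img"][120:290,200:470],None,fx=2.9,fy=2.9))
E
```

```text
False False 14.5 [628.94732076 104.6048088  -21.99338691] [-0.18499716 -0.07927723  0.03414346] (np.float64(-8.304098323610242), np.float64(141.26453301923684))
```

View pics/side5.png

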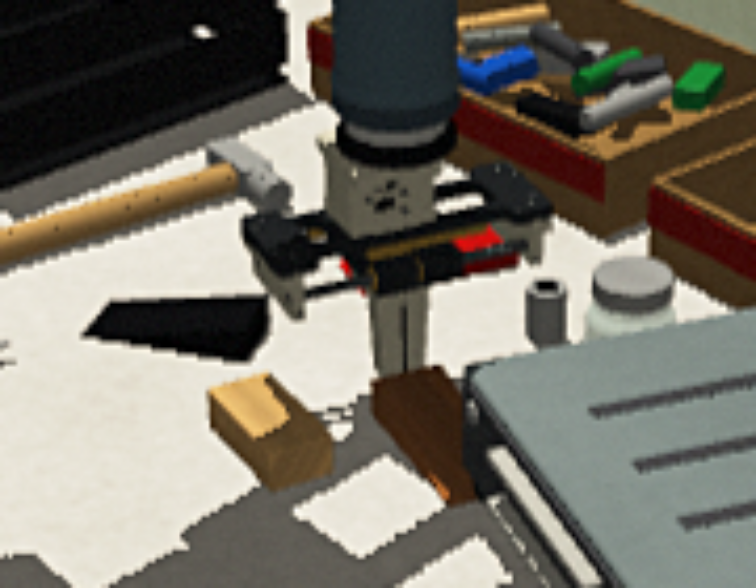

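View pics/top5.png

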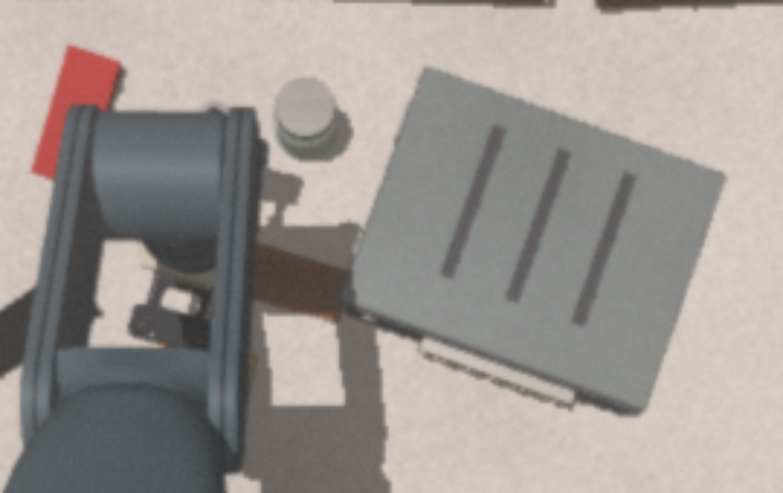

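View pics/wrist5.png

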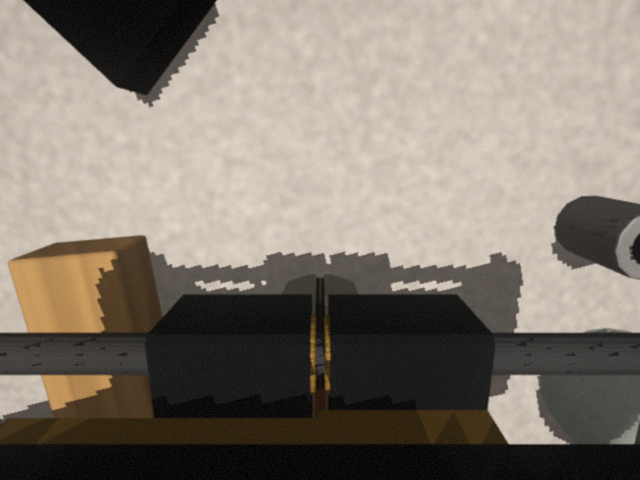

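The wedge now follows the hand, with its thin end reaching the chest side at about (350,300) in the top crop; chest, jar and socket haven't moved. Next I'll square the hand to the chest, push on, then take small force-watched steps.

```bash
cat > push.py <<'E'
from geo import *; from h import *
from bench import robot
o2=[np.pi,0,cy+np.pi/2]; lat=-6.
def at(a,l=None): return P3(F+(lat if l is None else l)*X+a*Y,12)
def force(n=8):
    f=[]
    for i in range(n): f.append(robot.current_contact_force()); robot.sleep(0.012)
    f=np.mean(f,0); return f[:2]@Y,f[:2]@X,f[2]
E
python3 - <<'E'
from push import *
robot.move_linear(at(147,-7),o2,speed=40)
print(force())
print(robot.move_linear(at(116),o2,speed=30,f_stop=4), force())
a=116; base=force()[0]
while a>84:
    a-=2.0
    s=robot.move_linear(at(a),o2,speed=12,f_stop=6)
    f=force(); print(a,loc(robot.current_tcp_pos())[1].round(2),np.round(f,2),s,round(robot.current_t(),2))
    if f[0]>2.2: break
E
```

```text
(np.float64(0.007977720548883209), np.float64(0.234948082733234), np.float64(-0.19979184674304085))
True (np.float64(0.6336785325084), np.float64(0.10782135616438436), np.float64(0.6511120624980431))
114.0 116.3 [0.44 0.11 0.43] True 16.44
112.0 116.01 [ 0.57 -0.04  0.57] True 16.77
110.0 115.89 [0.5  0.55 0.73] True 17.13
108.0 115.91 [1.07 0.18 0.42] True 17.51
106.0 115.96 [1.11 0.46 0.61] True 17.92
104.0 116.03 [1.17 0.27 0.18] True 18.35
102.0 116.1 [0.98 0.51 0.62] True 18.82
100.0 116.16 [0.71 0.31 0.55] True 19.31
98.0 116.23 [1.1  0.23 0.53] True 19.82
96.0 116.33 [0.94 0.19 0.37] True 20.37
94.0 116.4 [ 0.93 -0.14  0.95] True 20.93
92.0 116.48 [0.77 0.09 0.49] True 21.52
90.0 116.54 [0.65 0.35 0.5 ] True 22.14
88.0 116.64 [0.96 0.24 0.47] True 22.77
86.0 116.71 [0.92 0.2  0.55] True 23.43
84.0 116.77 [1.05 0.26 0.73] True 24.11
```

The force now stops every step at along ≈ 116 mm: the wedge is bearing, or something else is. Checking the pictures before doing more.

```bash
python3 - <<'E'
from push import *
d=robot.get_image("side"); im=d["img"]; x,y=250,170
cv2.imwrite("pics/side6.png",cv2.resize(im[y:y+140,x:x+180],None,fx=4.2,fy=4.2))
d=robot.get_image("top"); cv2.imwrite(f"pics/top6.png",cv2.resize(d["img"][120:290,200:470],None,fx=2.9,fy=2.9))
print(loc(robot.current_tcp_pos()),robot.current_t())
E
```

```text
(np.float64(-13.64606387921497), np.float64(116.77567921532926)) 24.2083
```

View pics/side6.png

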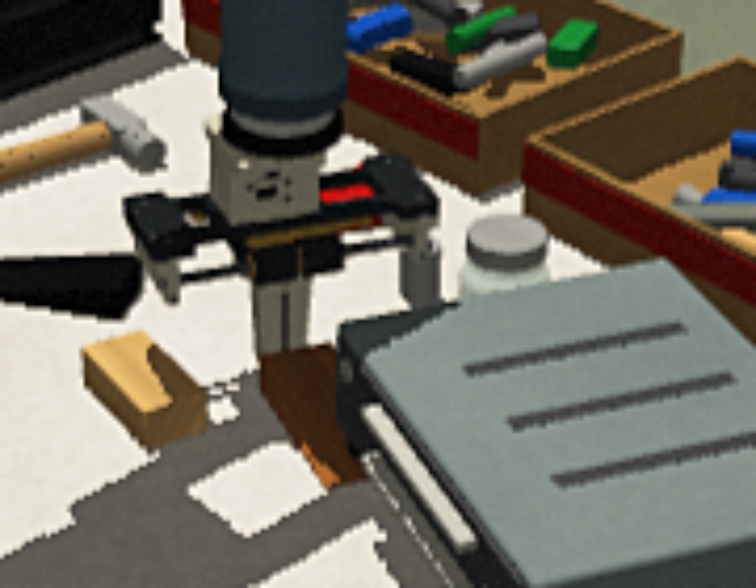

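View pics/top6.png

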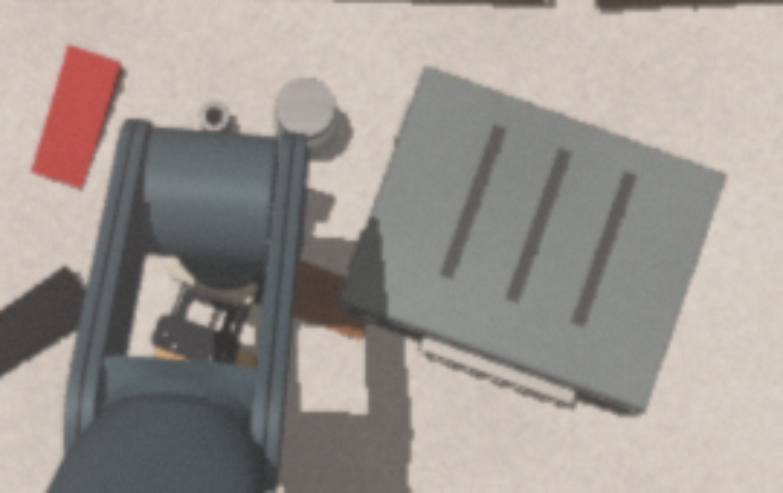

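```bash
python3 - <<'E'
from push import *
d=robot.get_image("top"); s=robot.get_image("side"); w=robot.get_image("wrist"); cv2.imwrite("pics/wrist6.png",w["img"])
q=(200+362/2.9,120+335/2.9); P=onz(d,[q],2)[0]; print("thin corner top",P,loc(P))
P=onz(s,[(329.3,286)],1)[0]; print("thin corner side",P,loc(P))
P=onz(s,[(250+262/4.2,170+362/4.2)],26)[0]; print("back top -x corner side",P,loc(P))
print("socket",onz(d,[(200+214/2.9,120+116/2.9)],40))
c=big if 0 else None
from meas import *
cc=big(chest_mask(d["img"],(310,130,460,275))); r=cv2.minAreaRect(cc); b=cv2.boxPoints(r); print(r, onz(d,b,100).round(1))
print(robot.current_eef_rot(),robot.current_t(),robot.current_qpos())
E
```

```text
thin corner top [559.31857707 -36.64135505   2.        ] (np.float64(-26.217479120223313), np.float64(-15.189139158039449))
thin corner side [557.47926851 -38.85183769   1.        ] (np.float64(-27.20353116087329), np.float64(-17.890433455488868))
back top -x corner side [590.47160663  68.36900299  26.        ] (np.float64(-32.30492029467873), np.float64(94.17552426509603))
socket [[754.9816187  98.3987482  40.       ]]
((383.4899597167969, 201.64529418945312), (110.48419952392578, 85.67427062988281), 19.885164260864258) [[ 581.   -14.7  100. ]
 [ 785.3  -87.9  100. ]
 [ 690.5 -349.2  100. ]
 [ 487.9 -272.1  100. ]]
[-3.1285306  -0.02016997  1.22182   ] 24.3583 [-0.0598134   0.59093304  1.59033867  0.02800436  0.96727487  0.27305657]
```

View pics/wrist6.png

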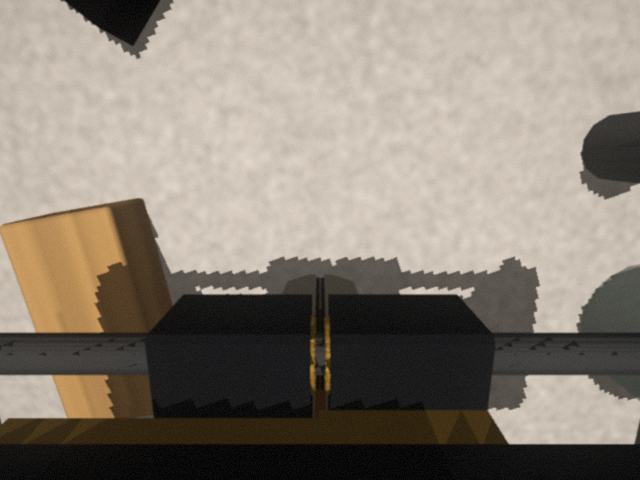

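The stop is real contact: the chest hasn't moved (top corners within 0.5 mm). The wedge's thin −x corner is at about (−27, −16) mm in the foot frame, so the wedge is about 16 mm past the foot axis and well centred. The repeated force stops did let the hand drift sideways and tilt slightly, so I'll avoid those. Now I'll back off, go to the press point and look.

```bash
python3 - <<'E'
from push import *
p=robot.current_tcp_pos()
xy=p[:2]+18*Y
robot.move_linear([*xy,p[2]],None,speed=80)
robot.move_linear([*xy,100],o2,speed=180)   # tip 134
d=robot.get_image("side"); im=d["img"]; x,y=250,170
cv2.imwrite("pics/side7.png",cv2.resize(im[y:y+140,x:x+180],None,fx=4.2,fy=4.2))
robot.move_linear([*F,100-OFF+12],o2,speed=150)
print(loc(robot.current_tcp_pos()),robot.current_tcp_pos(),robot.current_t(),robot.current_eef_rot(),robot.current_contact_force())
d=robot.get_image("top"); cv2.imwrite(f"pics/top7.png",cv2.resize(d["img"][120:290,200:470],None,fx=2.9,fy=2.9))
w=robot.get_image("wrist"); im=w["img"].copy(); cv2.imwrite("pics/wrist7.png",im)
# wedge corners in wrist view
from meas import *
m=wedge_mask(im,(0,0,640,300)); c=big(m); print(cv2.contourArea(c),cv2.minAreaRect(c))
E
```

```text
(np.float64(0.010937661891179944), np.float64(0.5720221862148333)) [589.32589158 -30.6492661   78.08986898] 26.7167 [ 3.14143609e+00 -3.77821606e-04  1.22708507e+00] [-0.07316123  0.91060014 -0.33476361]
6023.0 ((312.33001708984375, 166.62013244628906), (66.71642303466797, 177.54615783691406), 0.6662000417709351)
```

View pics/side7.png

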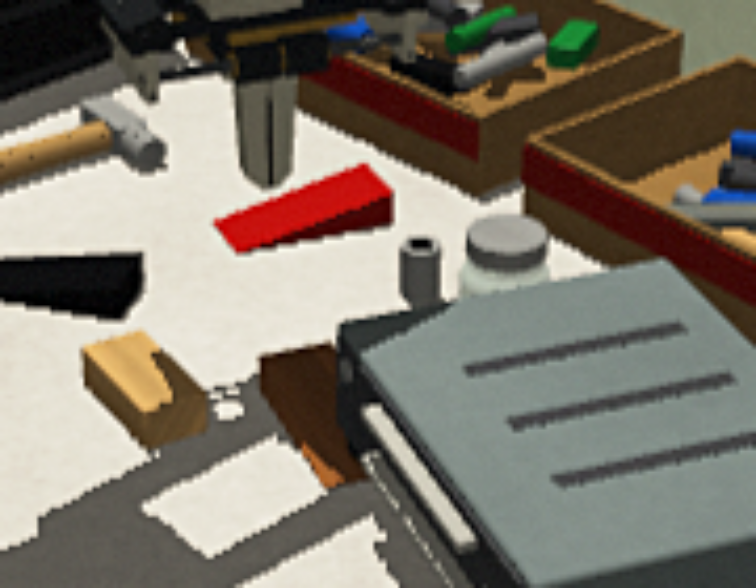

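View pics/wrist7.png

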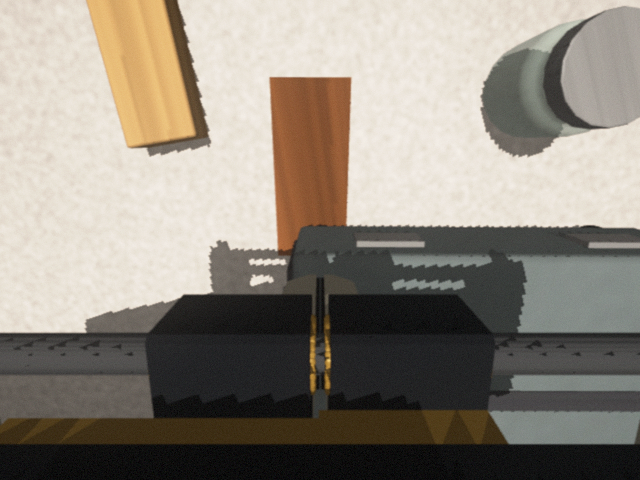

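The wrist view shows the wedge square to the chest, its back edge at (270–351, 78) and its thin end running under the corner. Now the press test, with position steps that log height against force.

```bash
cat > press.py <<'E'
from push import *
def press(z0=101.5):
    w=robot.get_image("wrist"); 
    P0=F.copy()
    robot.move_linear(P3(P0,z0),o2,speed=40)
    z=z0; t10=None; log=[]
    while z>90:
        z-=0.5
        robot.move_linear(P3(P0,z),o2,speed=20)
        f=np.mean([robot.current_contact_force()[2] for _ in range(3)]); tz=robot.current_tcp_pos()[2]+OFF
        log.append((round(z,2),round(tz,2),round(float(f),1)))
        if f>9.5: break
    print(log)
    t0=robot.current_t(); hold=[]
    while robot.current_t()-t0<1.25:
        f=[]
        for _ in range(4): f.append(robot.current_contact_force()[2]); robot.sleep(0.02)
        f=np.mean(f); hold.append((round(float(f),1),round(robot.current_tcp_pos()[2]+OFF,2)))
        if f<9.8: z-=0.3; robot.move_linear(P3(P0,z),o2,speed=20)
        elif f>13: z+=0.25; robot.move_linear(P3(P0,z),o2,speed=20)
    print(hold,robot.current_t())
E
python3 - <<'E'
from press import *
w=robot.get_image("wrist"); print([loc(p) for p in onz(w,[(270,78),(351,78)],26)])
press()
E
```

```text
[(np.float64(-30.78210229812965), np.float64(105.71412888484332)), (np.float64(18.440113738333704), np.float64(105.76026951819547))]
[(101.0, np.float64(101.11), 0.6), (100.5, np.float64(100.55), -0.5), (100.0, np.float64(99.98), -0.4), (99.5, np.float64(99.61), 1.5), (99.0, np.float64(99.53), 4.8), (98.5, np.float64(99.41), 8.4), (98.0, np.float64(99.4), 10.9)]
[(10.9, np.float64(99.4)), (11.0, np.float64(99.41)), (10.7, np.float64(99.42)), (11.5, np.float64(99.39)), (10.9, np.float64(99.39)), (11.1, np.float64(99.42)), (10.9, np.float64(99.41)), (10.9, np.float64(99.4)), (11.0, np.float64(99.42)), (11.0, np.float64(99.41)), (11.2, np.float64(99.42)), (11.6, np.float64(99.41)), (11.2, np.float64(99.4)), (11.2, np.float64(99.39)), (10.6, np.float64(99.41)), (10.9, np.float64(99.39)), (10.6, np.float64(99.38)), (10.8, np.float64(99.42)), (11.0, np.float64(99.41))] 30.3417
```

The press held about 11 N for 1.5 s. From 1.5 N to 11 N the top sank only 0.2 mm, against at least 5 mm unwedged. The wedge sits at lateral −6 mm, aligned within about 0.001 rad, with its back about 91 mm outside the chest. Now I'll take the hand away and check once more.

```bash
python3 - <<'E'
from push import *
from meas import *
robot.move_linear(P3(F,106),o2,speed=40)
w=robot.get_image("wrist"); cv2.imwrite("pics/wrist8.png",w["img"])
m=w["img"]
robot.move_linear(P3(F,180),o2,speed=150)
robot.move_ptp([330,300,200],[np.pi,0,2.0])
print(robot.current_t(),robot.current_contact_force())
d=robot.get_image("top"); cv2.imwrite(f"pics/top8.png",cv2.resize(d["img"][120:290,200:470],None,fx=2.9,fy=2.9))
b=cv2.boxPoints(cv2.minAreaRect(big(chest_mask(d["img"],(310,130,460,275))))); print(onz(d,b,100).round(1))
s=robot.get_image("side"); im=s["img"]; x,y=270,190
cv2.imwrite("pics/side8.png",cv2.resize(im[y:y+140,x:x+180],None,fx=4.2,fy=4.2))
E
```

```text
32.95 [ 0.03722584 -0.24382652  0.32281779]
[[ 580.4  -14.5  100. ]
 [ 785.3  -87.9  100. ]
 [ 690.6 -349.3  100. ]
 [ 487.4 -272.1  100. ]]
```

View pics/top8.png

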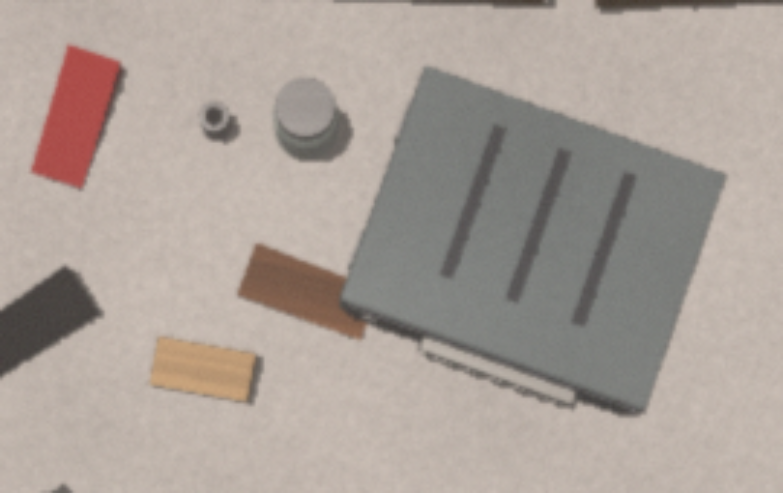

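View pics/side8.png

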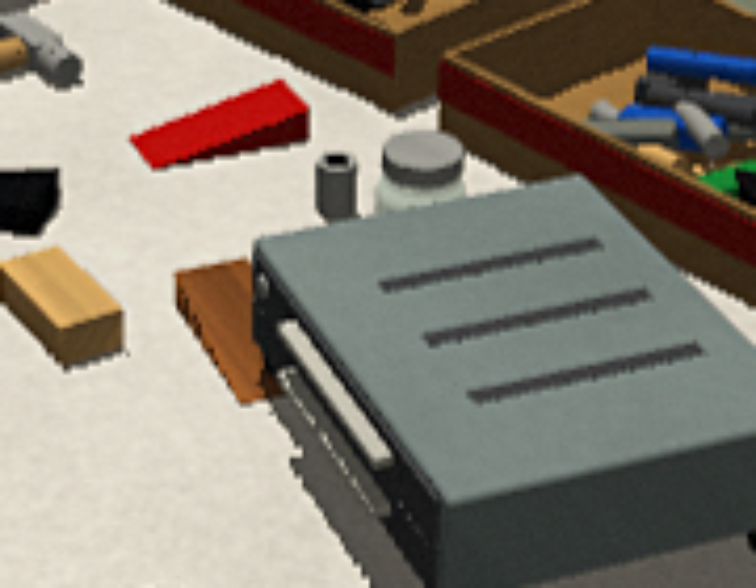

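View pics/wrist8.png

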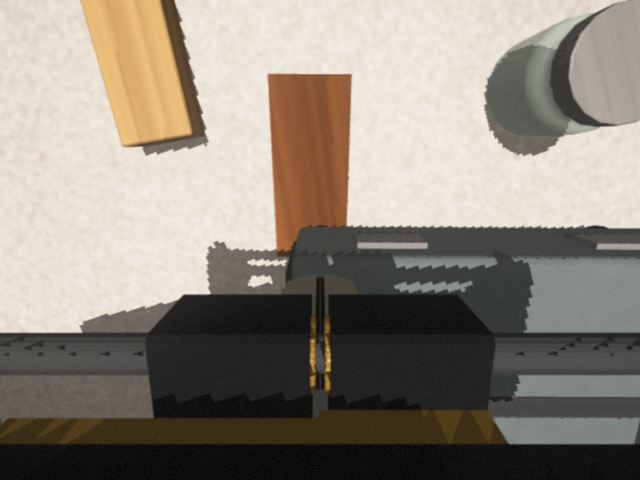

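The final pictures show the wedge under the front-left corner, its back-top corner near (258,245) in the top crop. The chest corners are within 0.6 mm of the start, and the jar, socket, off-cut and look-alikes are where they were. The hand is clear, so I'm handing in.

```bash
python3 - <<'E'
from bench import robot
robot.hand_in(); print(robot.current_t())
E
```

```text
the job is handed in; nothing more can be done
the job is handed in; nothing more can be done
```

The wedge is snug under the chest's short foot, the press test showed no rocking, and I handed the job in at about 33 s. I pushed with shut fingertips, first along the wedge's own heading, then square to the chest until the push force rose.

**Wedge:** its thin edge is about 14 mm past the foot axis. It is about 6 mm off-centre sideways and square to the chest within measuring error.

**Press test:** I pressed at about 11 N for roughly 1.3 s above the foot. The top sank only 0.2 mm between 1.5 and 11 N. I needed no second push.

**Final pictures:** the chest's corners are within about 0.6 mm of where they started. The jar, socket, off-cut and the red and black look-alikes look unmoved, and the hand is clear.

**What went wrong or disagreed:**
- **First push missed:** my first pass went over the wedge without touching it. The real fingertips end about 34 mm short of the stated TCP; I confirmed this by touching the table and corrected for it.
- **Repeated stops:** my loop kept trying to push after the wedge was already bearing, with a 6 N limit. The hand drifted about 8 mm sideways and tilted slightly; the chest did not move.
- **Snug but not jacked up:** I infer this from two things. The wedge's travel is about what the smallest stated foot gap would need, and the top touched at about 99.6 mm against a nominal 100 mm. I did not measure how level the chest is directly.

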